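Fetch the square bottle from the guarded carousel and pack it

ROBOT

A 7-joint arm with a two-finger parallel gripper is mounted at the origin on the work surface. World frame = base frame: x ahead of the robot, y to its left, z up, the work surface at z = 0. Lengths are in m, angles in rad, forces in N, time in s.
With the tool pointing down it reaches from about 0.4 to 0.9 m from the base axis. Payload 5.6 kg.
Tool frame: the origin (TCP) lies at the centre of the arm's flange, where the gripper is bolted on; the fingertips stand 190 mm ahead of it and the grasp point (between the pads) lies 171 mm ahead of it (hold_point_z is the z of the grasp point in the tool frame, in m); z points along the fingers, y is the line along which they close (so a half turn about z gives the same grasp; the last joint's range is limited). The gripper opens to 92 mm and grips with 3 to 60 N. Pads are 20 mm wide; open, the fingers measure 128 mm over their backs; the gripper's body (75 mm by 189 mm) begins 69 mm behind the grasp point.
Start: joints at [-1.369, 0.468, -0.012, 1.603, 0.006, 1.071, -0.056], TCP at [0.158, 0.631, 0.405] pointing down, gripper open.
Joint ranges: [-2.53, 2.53], [-0.31, 2.02], [-1.57, 1.55], [0.28, 2.44], [-1.29, 4.43], [0.15, 1.84], [-2.92, 2.92]. Speed limits (rad/s): [2.57, 2.57, 3.14, 3.14, 3.14, 3.14, 3.14].

INTERFACE

Orientations are given as a rotation vector (axis times angle).
In Python, from bench import sense, grab_frame, job_done, hold_point_z gives the robot as it stands.
- The arm moves only by the tool servo_tool, never from a script. Its argument "series" is a list of rows, each a list of 7 numbers: the turn, a rotation vector about the tool's x, y, z in degrees, then the shift along the tool's x, y, z in cm, then the gripper's target within -1 to 1 (shut at 1, half-way at 0, fully open at -1). In form: [[wx, wy, wz, dx, dy, dz, jaw], ...]. A call has 1 to 20 rows; each row shifts and turns the commanded pose from where the row before left it, along the tool's axes as they then stand; what a row does not reach is not made up. A row lasts 1/10 s, in which the tool goes at most 50 mm and 8.59 degrees, less where a joint would pass 70% of its speed; a pose out of reach is approached as far as the arm can. A call is refused whole if a number of a shift passes 5 or a number of a turn 8.59, either way. A call with a gripper value outside its range is refused whole. The fingers move at their own pace and stop on an object; "force" is the grip in N (left out, the last holds). Time passes only in rows, so rows that do not move let the fingers close. It gives the time, the measured TCP pose, the force, the opening and the grip force at its end, in the units of the state.
- sense(): the state, without advancing time (a new reading comes with each control period).
- grab_frame(name): name is "side" or "top"; returns a dict with "frame" (384x512x3 uint8, blue, green, red), "vertical_fov" (degrees; the focal length in pixels is half the picture's height over the tangent of half this angle, whatever the lens; pixels are square), "cx", "cy" (the principal point, pixels), "T" (4x4, takes a point from camera to world coordinates). Camera axes: x right, y down, z forward; pixel columns grow to the right and rows downward; lengths in m; the calibration is good to about 2 mm. A picture is of the moment at which its call begins. There is no depth.
- job_done(): hands the job in; it is judged then, once.
The state is a dict: "time_s": time; "joints": joint angles; "qd": joint speeds; "joint_efforts": joint torques, N m; "eef_pos": TCP position; "tool_rot": TCP orientation; "ft_force": force on the tool from outside, world axes, zero at the start; "torque": the same for the moment, N m; "opening": finger opening in m; "finger_force": force on a finger pad.
Only numpy, scipy, OpenCV 4.12 (cv2) and the standard library are available. Lean on these libraries where they do the work, as an engineer would, in place of code of your own. Each camera call takes 0.05 s, during which the arm holds its last target. There are 200 camera calls.

TASK

Push the carousel's rim pegs round until the larger square bottle stands in the middle of the guard's opening, and leave it standing still there. Then lift it out and pack it upright on the floor of the aluminium box in a row with the tin and the jar (shift the jar up towards the tin if more room is needed), setting the bottle down rather than dropping it. Leave the other vessels standing in the carousel, tin and jar standing in the box, and do not disturb the other things on the table.

Things in the scene. Friction and masses are not known exactly. Their poses are not given: they have to be found in the camera images.
- hub (a point): Parts carousel: grey round plate, 300 mm diameter, upper face 18 mm above the table, turning freely either way on a fixed upright post; friction 0.15 N m holds it where left. Point: on the axis at the upper face. Radial walls (34 mm above the table) make six 60-degree compartments with a low lip 120 mm from the axis; a vessel stands mid-compartment in each, 90 mm from the axis.
- peg (a point): Top centre of one of six steel pegs on the carousel's rim, for pushing it round: 12 mm diameter, 140 mm from the axis, tops 84 mm above the table, bare for 66 mm, 60 degrees apart, each in line with a wall between compartments, outside the guard. This one shows the carousel's angle; the others are at 60-degree steps.
- carousel (a joint): Angle of the carousel since the start (rad, 0 at the start), growing counter-clockwise seen from above.
- opening (a point): Middle of the fixed wire guard's opening, 90 mm from the carousel's axis at plate height; its x axis points level to the carousel's axis, z up. The guard is a grille of 5 mm wires 86 to 92 mm above the table, out to 110 mm from the axis, save a 100-degree opening centred here facing the robot's side of the table within 40 degrees. Vessels turn under it but cannot be lifted through it.
- bottle_mid (a point): The wanted vessel, the larger square bottle: white plastic, 36 x 36 mm in plan, 52 mm to its shoulder, with a round grey cap 24 mm in diameter, 60 mm tall in all, about 60 g. This point is its centre, half-way up; x and y are square to its sides, z up. It starts in any compartment but the one at the opening.
- tray_in (a point): Shallow open aluminium packing box, fixed to the table: inside 44 mm (its x) by 130 mm (its y), floor 4 mm above the table, walls 4 mm thick and 18 mm above the inner floor. This point is the centre of the inner floor; z up.
- tin_mid (a point): Rectangular aluminium tin already in the box, at its -y end: 38 mm (its x) by 34 mm (its y), 48 mm tall; loose, about 80 g. This point is its centre, half-way up.
- jar_mid (a point): Round white jar with grey lid already in the box, near the middle: 38 mm diameter, 50 mm tall, about 60 g, loose; slides on the box floor when pushed low. The free space for the bottle is on its +y side (box axes), only 33 to 43 mm wide until the jar is moved towards the tin. This point is its centre, half-way up.
- round_bottle_mid (a point): Bystander on the carousel: round white bottle, 36 mm diameter, 60 mm tall with its grey cap. This point is its centre, half-way up.
- low_jar_mid (a point): Bystander on the carousel: low round white jar, 45 mm diameter, 36 mm tall. This point is its centre, half-way up.
- slim_vial_mid (a point): Bystander on the carousel: slim round white vial, 28 mm diameter, 52 mm tall, the first to topple if the carousel is jerked. This point is its centre, half-way up.
- small_square_mid (a point): Bystander on the carousel: smaller square white bottle, 26 mm wide, 46 mm tall with cap. This point is its centre, half-way up.
- weight_mid (a point): Bystander on the carousel: steel calibration weight with a knob, 32 mm diameter, 42 mm tall. This point is its centre, half-way up.
- beaker: Bystander: white ceramic beaker, 60 mm diameter, 75 mm tall, standing beyond the box. The origin is under its middle.
- flask: Bystander: amber conical flask, 68 mm diameter at the foot, 85 mm tall, standing off the box's -y end. The origin is under its middle.
- spanner: Bystander: steel spanner 160 mm long, lying on the robot's side of the box. The origin is under its middle.
- wash: Bystander: white wash bottle, 60 mm diameter, 170 mm tall, at the back of the table. The origin is under its middle.
- can: Bystander: amber glass jar with black lid, 52 mm diameter, 70 mm tall, on the robot's side of the table. The origin is under its middle.
Not all that is in view belongs to the job. What is shaped like the part that bears small_square_mid but brown is not meant.

How it is judged:
By the outcome, as a careful person would: the job done as asked, in the order asked, and still so for the second after the job is handed in, with the robot touching nothing.
It also fails if it takes over 70 s, if anything falls off the work surface, if the arm or the gripper's body presses on something with over 40 N, if the wrist force passes 120 N, or if a joint passes its speed limit or range.

## Working session

There is one attempt and no reset: what is moved stays moved. The work goes in short steps, Python scripts to look and compute and a tool call to move; the robot and the scene stay as the last step left them, time stands still between calls to the robot, and variables do not carry over. Pictures are saved under pics/ and viewed, at most 10 in all, crops included, and the job is handed in when it is done.

Besides the shell and the picture viewer there is one more tool, called by a JSON object that holds its "method" and its "body". servo_tool: Moves the arm, as the interface text tells. Its arguments: {"type":"object","properties":{"series":{"type":"array"},"force":{"type":"number"}},"required":["series"]}

```bash
mkdir -p pics; ls
cat > h.py <<'E'
import numpy as np, cv2
from bench import sense, grab_frame, job_done, hold_point_z
def cam(d):
    h,w=d['frame'].shape[:2]; f=h/2/np.tan(np.radians(d['vertical_fov'])/2)
    return f,d['cx'],d['cy'],np.array(d['T'])
def ray(d,u,v,z):
    f,cx,cy,T=cam(d); r=T[:3,:3]@np.array([(u-cx)/f,(v-cy)/f,1]); o=T[:3,3]
    return o+r*(z-o[2])/r[2]
def proj(d,p):
    f,cx,cy,T=cam(d); q=T[:3,:3].T@(np.array(p)-T[:3,3]); return np.array([f*q[0]/q[2]+cx,f*q[1]/q[2]+cy])
E
python3 - <<'E'
from h import *
np.set_printoptions(precision=4,suppress=True)
for n in('top','side'):
    d=grab_frame(n); cv2.imwrite(f'pics/{n}0.png',d['frame']); cv2.imwrite(f'pics/{n}0b.png',cv2.resize(d['frame'],(800,600),interpolation=cv2.INTER_CUBIC)); print(n,d['vertical_fov'],d['cx'],d['cy'],d['T'])
print(sense(),hold_point_z)
E
```

```text
pics
top 44.92018383765897 256.01472012002296 187.02382966187903 [[-0.0177 -0.995   0.0987  0.4662]
 [-0.9998  0.0184  0.0056  0.0664]
 [-0.0074 -0.0986 -0.9951  1.4506]
 [ 0.      0.      0.      1.    ]]
side 42.64363135050631 251.22745941717469 185.37533569279117 [[-0.8906 -0.2938  0.3471  0.185 ]
 [-0.4545  0.5532 -0.6982  0.9202]
 [ 0.0131 -0.7796 -0.6262  0.8647]
 [ 0.      0.      0.      1.    ]]
{'time_s': 0.1, 'joints': array([-1.369 ,  0.4683, -0.0116,  1.6036,  0.006 ,  1.0714, -0.0563]), 'qd': array([ 0.0019, -0.0008, -0.0014, -0.0019,  0.001 ,  0.0011,  0.    ]), 'joint_efforts': array([  0.0005, -52.1647,  -0.013 , -24.4364,  -0.0568,   0.0141,
         0.0001]), 'eef_pos': array([0.1575, 0.6304, 0.4038]), 'tool_rot': array([-0.3836, -3.118 ,  0.0025]), 'ft_force': array([0.8607, 0.4654, 0.6972]), 'torque': array([0.0085, 0.0372, 0.0345]), 'finger_force': 0.0, 'opening': 0.09203808633728558} 0.1714
```

View pics/top0b.png

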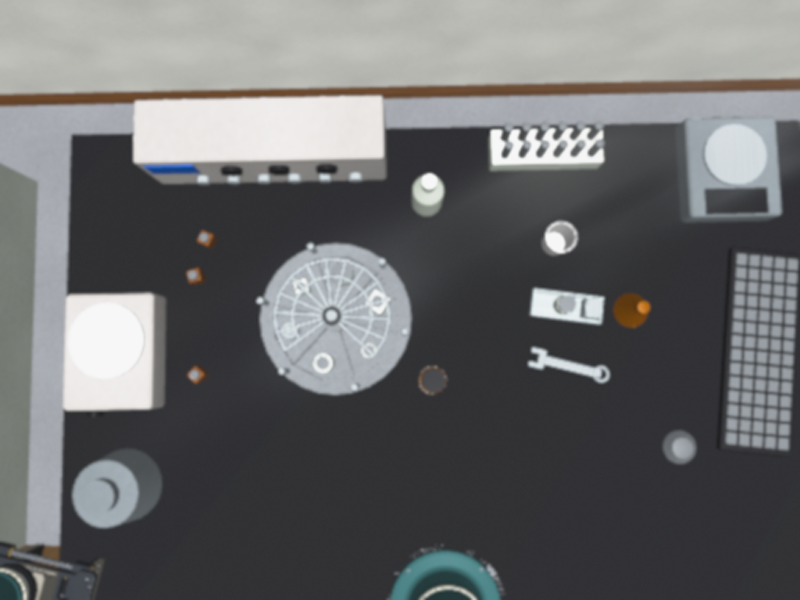

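View pics/side0b.png

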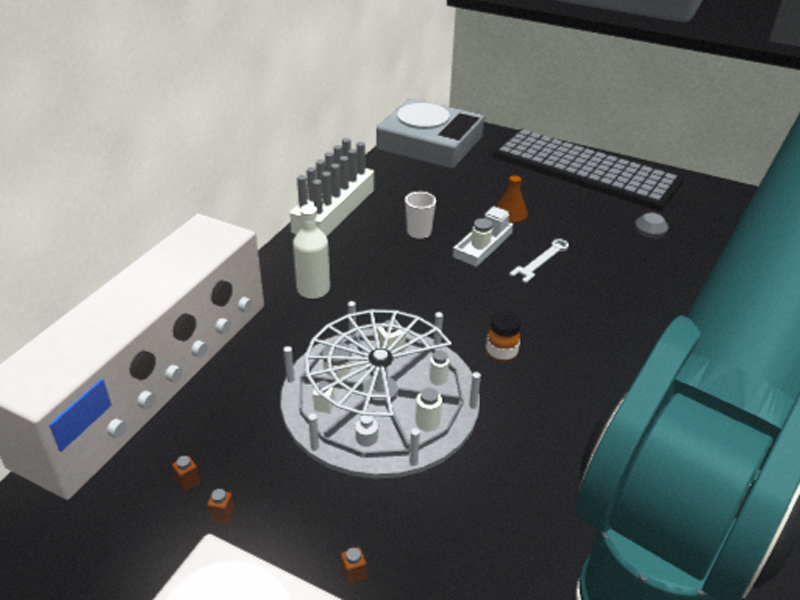

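The overview shows the carousel hub at about (331,316) in the 800-wide top view, with the opening at its lower side around (325,363). The box is at (567,306), with the tin at its right end and the jar mid-way. Square-looking vessels are at (377,300) and (302,285). Brown look-alikes at (205,238), (195,275) and (196,375) lie off the carousel, so they aren't meant. Next I'll enlarge the carousel.

Run:
```python
from h import *
t=cv2.imread('pics/top0.png')[150:260,160:270]; s=cv2.imread('pics/side0.png')[185:305,175:315]
t=cv2.resize(t,(400,400),interpolation=cv2.INTER_CUBIC); s=cv2.resize(s,(400,343),interpolation=cv2.INTER_CUBIC)
o=np.zeros((400,800,3),np.uint8); o[:,:400]=t; o[:343,400:]=s
cv2.imwrite('pics/crop0.png',o)
t=cv2.imread('pics/top0.png')[175:215,330:400]
cv2.imwrite('pics/box0.png',cv2.resize(t,(770,440),interpolation=cv2.INTER_CUBIC))
```

```text
(no output)
```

View pics/crop0.png

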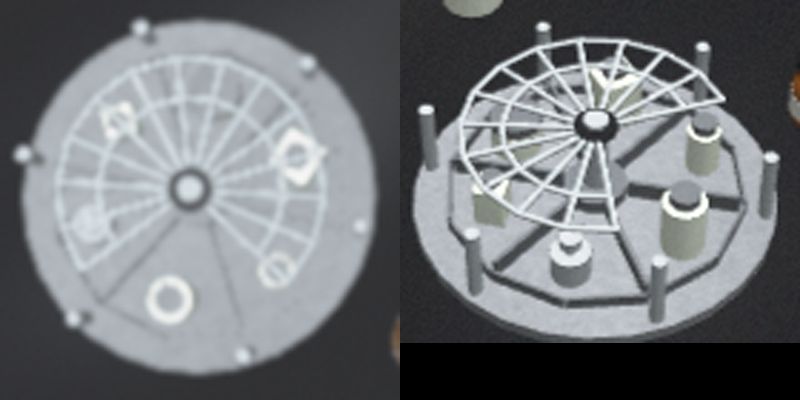

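View pics/box0.png

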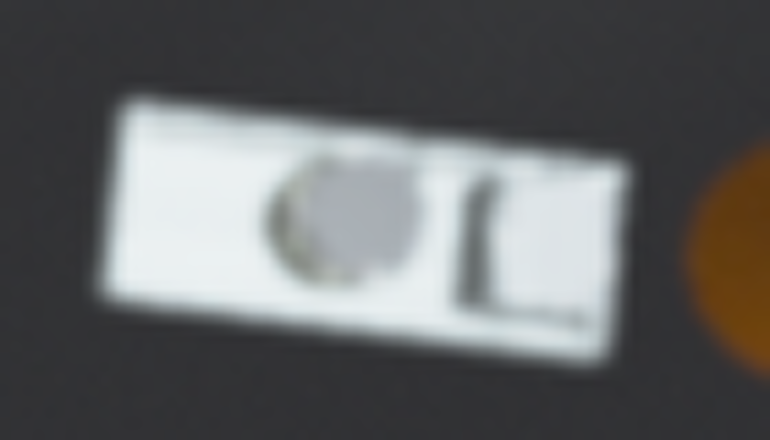

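The crops show two square white vessels on the carousel: the larger at crop (297,156) (top px ≈ 241.7,192.9) and the smaller at (118,122) (px ≈ 192.5,183.6). The larger, wider one with a round cap is the wanted bottle. The three brown ones are off the plate. The jar is at top px ≈ (361,195), the tin is to its right, and free space is to its left. Next I'll measure.

```bash
cat > m.py <<'E'
from h import *
from scipy.optimize import least_squares
np.set_printoptions(precision=4,suppress=True)
def blob(d,u,v,r=4,q=90):
    g=d['frame'].astype(float).mean(2); u0,v0=int(round(u)),int(round(v)); w=g[v0-r:v0+r+1,u0-r:u0+r+1]
    m=np.clip(w-np.percentile(w,70),0,None); yy,xx=np.mgrid[v0-r:v0+r+1,u0-r:u0+r+1]
    return (m*xx).sum()/m.sum(),(m*yy).sum()/m.sum()
def fitpegs(P):
    # hub x,y, phase of 6 pegs at 0.14
    def res(p):
        e=[]
        for q in P:
            a=np.arctan2(q[1]-p[1],q[0]-p[0]); k=np.round((a-p[2])/(np.pi/3)); b=p[2]+k*np.pi/3
            e+=[q[0]-p[0]-.14*np.cos(b),q[1]-p[1]-.14*np.sin(b)]
        return e
    c=np.mean(P,0)
    a=np.arctan2(P[0][1]-c[1],P[0][0]-c[0])
    return least_squares(res,[c[0],c[1],a])
E
python3 - <<'E'
from m import *
d=grab_frame('top'); s=grab_frame('side')
px=[(198.8,157.7),(244.7,167.6),(259.3,212.2),(226.8,247.4),(180.4,237.5),(166.3,192.1)]
P=[]
for p in px:
    b=blob(d,*p,r=3); P.append(ray(d,*b,.084)[:2])
P=np.array(P); f=fitpegs(P); h=f.x
print('pegs',P,'hub',h[:2],'phase deg',np.degrees(h[2]),'res',np.abs(f.fun).max())
# check hub with side pegs
sx=[(343,300),(703,46),(770,157),(658,260),(472,233),(427,109),(543,27)]
S=[]
for x,y in sx[1:]:
    u,v=175+(x-400)*.35,185+y*.35; S.append(ray(s,*blob(s,u,v,r=2),.084)[:2])
f2=fitpegs(np.array(S)); print('side hub',f2.x,np.degrees(f2.x[2]),np.abs(f2.fun).max())
k=110/400
for n,x,y,z in (('gL',80,268,.089),('gR',262,283,.089),('cap',297,156,.078)):
    q=ray(d,160+x*k,150+y*k,z)[:2]-h[:2]; print(n,q,np.hypot(*q),np.degrees(np.arctan2(q[1],q[0])))
# can
print('can',ray(d,433*.64,380*.64,.07))
# box: outer rim corners from mask (z=.022)
g=d['frame']; m=(g.min(2)>120).astype(np.uint8); m[:, :325]=0; m[:,405:]=0; m[:180]=0; m[216:]=0
c,_=cv2.findContours(m,cv2.RETR_EXTERNAL,cv2.CHAIN_APPROX_NONE)
for k in c:
    if cv2.contourArea(k)>100:
        r=cv2.minAreaRect(k); print(r); W=[ray(d,*p,.022)[:2] for p in cv2.boxPoints(r)]; print(np.array(W),np.mean(W,0))
print('jar',ray(d,330+362/11,175+215/11,.054), 'tin', ray(d,330+552/11,175+243/11,.052))
E
```

```text
pegs [[0.6931 0.245 ]
 [0.6623 0.1098]
 [0.5292 0.0676]
 [0.4267 0.1646]
 [0.4599 0.3001]
 [0.5923 0.3403]] hub [0.5606 0.2046] phase deg 16.849275035200794 res 0.0015062432581646468
side hub [ 0.5594  0.2058 -1.8035] -103.33222035562774 0.0006744078441752732
gL [-0.0631  0.088 ] 0.10825083156200167 125.658119782169
gR [-0.0777 -0.0584] 0.09723999025334677 -143.0791204569674
cap [ 0.0251 -0.0876] 0.0911628709956384 -74.01240676675476
can [0.4355 0.0148 0.07  ]
((362.67694091796875, 195.58460998535156), (46.63705825805664, 18.357139587402344), 7.125016689300537)
[[ 0.5576 -0.1783]
 [ 0.6138 -0.1873]
 [ 0.5933 -0.3291]
 [ 0.5372 -0.3196]] [ 0.5755 -0.2536]
jar [ 0.5761 -0.2473  0.054 ] tin [ 0.5676 -0.2994  0.052 ]
```

Run:
```python
from m import *
from scipy.signal import find_peaks
from scipy.ndimage import gaussian_filter1d as gf
H=np.array([.560,.2052])
for n in('top','side'):
    d=grab_frame(n); g=d['frame'].astype(np.float32).mean(2)
    A=np.radians(np.arange(0,360,.5)); acc=0
    for r in np.r_[.045:.056:.003, .075:.1:.003] if n=='top' else np.r_[.07:.1:.003]:
        uv=np.array([proj(d,[H[0]+r*np.cos(a),H[1]+r*np.sin(a),.089]) for a in A],np.float32)
        v=cv2.remap(g,uv[:,:1],uv[:,1:],cv2.INTER_CUBIC)[:,0]; acc=acc+v-gf(v,24,mode='wrap')
    acc=gf(acc,3,mode='wrap'); p,_=find_peaks(acc,prominence=60)
    print(n,[(float(A_),int(acc[i])) for i,A_ in zip(p,np.degrees(A[p]).round(1))])
s=grab_frame('side')
for x,y in((722,98),(615,228)):
    q=ray(s,175+(x-400)*.35,185+y*.35,.089)[:2]-H; print(np.hypot(*q),np.degrees(np.arctan2(q[1],q[0])))
```

```text
top [(4.5, 187), (25.0, 193), (45.0, 136), (65.0, 141), (85.0, 146), (106.0, 177), (125.5, 166), (160.5, 247), (177.0, 271), (195.5, -2), (226.0, 162), (246.0, 163), (265.5, 45), (278.0, 204), (295.5, 177), (305.5, 95), (325.5, 195), (345.0, 190)]
side [(4.5, 401), (12.5, 91), (25.0, 295), (45.0, 421), (65.5, 357), (85.5, 296), (96.5, 76), (106.0, 336), (126.5, 450), (135.5, 132), (170.5, 228), (199.5, 353), (211.5, 31), (225.5, 465), (235.5, 17), (245.0, 567), (265.0, 704), (285.0, 693), (305.0, 659), (325.0, 719), (345.0, 521)]
0.10934005147126227 -134.8301856512567
0.10885637255663701 126.09738530109195
```

Hub is at (0.560,0.205). Pegs are at 16.8°+60k, the bottle compartment is at −73.2° and the opening centre is at 175.4°. That means a clockwise turn of 111.4°. I'll cage the peg at −43.2° between part-open fingers and sweep it round.

{"method": "servo_tool", "body": {"series": [[0,0,7.3,0,0,0,-1],[0,0,7.3,0,0,0,0],[0,0,7.3,0,0,0,0.3],[0,0,7.3,0,0,0,0.3],[0,0,0,-2,-0.1,0,0.3],[0,0,0,-4,-0.2,0,0.3],[0,0,0,-4,-0.2,0,0.3],[0,0,0,-4,-0.2,0,0.3],[0,0,0,-4,-0.2,0.5,0.3],[0,0,0,-4,-0.2,0.5,0.3],[0,0,0,-4,-0.2,0.5,0.3],[0,0,0,-4,-0.2,0.5,0.3],[0,0,0,-4,-0.2,0.5,0.3],[0,0,0,-4,-0.2,0.5,0.3],[0,0,0,-4,-0.2,0.5,0.3],[0,0,0,-4,-0.2,0.5,0.3],[0,0,0,-4,-0.2,0.5,0.3],[0,0,0,-4,-0.2,0.5,0.3],[0,0,0,-4,-0.2,0.5,0.3],[0,0,0,-4,-0.2,0.5,0.3]]}}

```text
time_s: 2.35
eef_pos: [0.5888, 0.1804, 0.3447]
tool_rot: [1.154, 2.922, -0.0]
ft_force: [0.7, -0.1, -0.9]
opening: 0.0326
finger_force: 0.0
```

```bash
cat > st.py <<'E'
from m import *
from scipy.spatial.transform import Rotation as R
def go(tx,ty,tz):
    s=sense(); M=R.from_rotvec(s['tool_rot']).as_matrix(); dl=M.T@(np.array([tx,ty,tz])-s['eef_pos'])
    print('t',s['time_s'],'pos',s['eef_pos'],'yaz',np.degrees(np.arctan2(M[1,1],M[0,1])),'tilt',M[:,2],'d_tool cm',dl*100,'open',s['opening'],'F',s['ft_force'],'q',s['joints'])
E
python3 -c "
from st import *
a=np.radians(-43.2); go(.560+.14*np.cos(a),.2052+.14*np.sin(a),.232)"
```

```text
t 2.35 pos [0.5888 0.1804 0.3447] yaz 46.90699702231722 tilt [-0.     -0.0002 -1.    ] d_tool cm [-10.196   -0.1818  11.2706] open 0.032586757209307 F [ 0.7268 -0.1    -0.9229] q [-0.5644  0.4799  0.2823  1.7582 -0.1613  0.9263  0.6035]
```

{"method": "servo_tool", "body": {"series": [[0,0,0,-3,0,1.5,0.4],[0,0,0,-2,0,1.5,0.4],[0,0,0,-1,0,0.5,0.4],[0,0,0,0,0,0,0.4],[0,0,0,0,0,0,0.4],[0,0,0,0,0,0,0.4]]}}

```text
time_s: 2.95
eef_pos: [0.6313, 0.1436, 0.3106]
tool_rot: [1.154, 2.922, 0.002]
ft_force: [-0.6, 0.4, -0.4]
opening: 0.0275
finger_force: 0.0
```

```bash
python3 -c "
from st import *
a=np.radians(-43.2); go(.560+.14*np.cos(a),.2052+.14*np.sin(a),.232)"
```

```text
t 2.95 pos [0.6313 0.1436 0.3106] yaz 46.912040411588315 tilt [ 0.0007  0.0012 -1.    ] d_tool cm [-4.5877 -0.4031  7.8578] open 0.027487421742995274 F [-0.6234  0.3559 -0.3511] q [-0.4756  0.5707  0.2772  1.6991 -0.1915  0.8974  0.6984]
```

{"method": "servo_tool", "body": {"series": [[0,0,0,-2.3,-0.2,0,0.4],[0,0,0,-2.3,-0.2,0,0.4],[0,0,0,0,0,0,0.4],[0,0,0,0,0,0,0.4],[0,0,0,0,0,0,0.4]]}}

```text
time_s: 3.45
eef_pos: [0.6618, 0.1097, 0.3099]
tool_rot: [-1.153, -2.921, -0.002]
ft_force: [0.3, 0.8, -0.4]
opening: 0.0274
finger_force: 0.0
```

```bash
python3 -c "
from st import *
a=np.radians(-43.2); go(.560+.14*np.cos(a),.2052+.14*np.sin(a),.232)"
```

```text
t 3.45 pos [0.6618 0.1097 0.3099] yaz 46.90827260771618 tilt [-0.0004  0.0012 -1.    ] d_tool cm [-0.051  -0.0104  7.792 ] open 0.027402483670808917 F [ 0.2971  0.8221 -0.3597] q [-0.4101  0.6082  0.2798  1.6362 -0.2004  0.9257  0.7617]
```

{"method": "servo_tool", "body": {"series": [[0,0,0,0,0,1.3,0.4],[0,0,0,0,0,1.3,0.4],[0,0,0,0,0,1.3,0.4],[0,0,0,0,0,1.3,0.4],[0,0,0,0,0,1.3,0.4],[0,0,0,0,0,1.3,0.4],[0,0,0,0,0,0,0.4],[0,0,0,0,0,0,0.4],[0,0,0.6,0,-0.147,0,0.4],[0,0,0.6,0,-0.147,0,0.4],[0,0,0.6,0,-0.147,0,0.4],[0,0,0.6,0,-0.147,0,0.4],[0,0,0.6,0,-0.147,0,0.4],[0,0,0.6,0,-0.147,0,0.4],[0,0,0.8,0,-0.195,0,0.4],[0,0,1.2,0,-0.293,0,0.4],[0,0,1.6,0,-0.391,0,0.4],[0,0,2,0,-0.489,0,0.4],[0,0,2,0,-0.489,0,0.4],[0,0,2,0,-0.489,0,0.4]]}}

```text
time_s: 5.45
eef_pos: [0.6378, 0.0865, 0.2317]
tool_rot: [-1.489, -2.766, 0.0]
ft_force: [1.2, 0.8, 0.4]
opening: 0.0271
finger_force: 0.6
```

```bash
cat > pol.py <<'E'
from st import *
s=sense();M=R.from_rotvec(s['tool_rot']).as_matrix();q=s['eef_pos'][:2]-[.560,.2052]
a=np.degrees(np.arctan2(q[1],q[0]))
print(s['time_s'],'r',np.hypot(*q),'ang',a,'yaz-90',np.degrees(np.arctan2(M[1,1],M[0,1]))-90,'z',s['eef_pos'][2],'tilt',M[:,2],'F',s['ft_force'],s['opening'],'q7',s['joints'][6])
E
python3 pol.py
```

```text
5.45 r 0.14192244960528633 ang -56.77082559017508 yaz-90 -56.60520631986995 z 0.23169645465909106 tilt [-0.0002  0.     -1.    ] F [1.2499 0.7774 0.45  ] 0.027108806306813366 q7 0.6231329114846245
```

{"method": "servo_tool", "body": {"series": [[0,0,2.4,0.02,-0.585,0,0.4],[0,0,2.4,0.02,-0.585,0,0.4],[0,0,2.4,0.02,-0.585,0,0.4],[0,0,2.4,0.02,-0.585,0,0.4],[0,0,2.4,0.02,-0.585,0,0.4],[0,0,2.4,0.02,-0.585,0,0.4],[0,0,2.4,0.02,-0.585,0,0.4],[0,0,2.4,0.02,-0.585,0,0.4],[0,0,2.4,0.02,-0.585,0,0.4],[0,0,2.4,0.02,-0.585,0,0.4],[0,0,2.4,0.02,-0.585,0,0.4],[0,0,2.4,0.02,-0.585,0,0.4],[0,0,2.4,0.02,-0.585,0,0.4],[0,0,2.4,0.02,-0.585,0,0.4],[0,0,2.4,0.02,-0.585,0,0.4],[0,0,2.4,0.02,-0.585,0,0.4],[0,0,2.4,0.02,-0.585,0,0.4],[0,0,2.4,0.02,-0.585,0,0.4],[0,0,2.4,0.02,-0.585,0,0.4],[0,0,2.4,0.02,-0.585,0,0.4]]}}

```text
time_s: 7.45
eef_pos: [0.5255, 0.0683, 0.2318]
tool_rot: [2.486, 1.918, -0.0]
ft_force: [1.3, -2.5, -0.2]
opening: 0.0277
finger_force: 0.7
```

```bash
python3 pol.py
```

```text
7.45 r 0.1412176849493845 ang -104.15301973479279 yaz-90 -104.69852837636212 z 0.2318019811152158 tilt [ 0.0005 -0.0011 -1.    ] F [ 1.2908 -2.4825 -0.2405] 0.02765828018220232 q7 -0.033977972390557463
```

{"method": "servo_tool", "body": {"series": [[0,0,2.4,0.02,-0.585,0,0.4],[0,0,2.4,0.02,-0.585,0,0.4],[0,0,2.4,0.02,-0.585,0,0.4],[0,0,2.4,0.02,-0.585,0,0.4],[0,0,2.4,0.02,-0.585,0,0.4],[0,0,2.4,0.02,-0.585,0,0.4],[0,0,2.4,0.02,-0.585,0,0.4],[0,0,2.4,0.02,-0.585,0,0.4],[0,0,2.4,0.02,-0.585,0,0.4],[0,0,2.4,0.02,-0.585,0,0.4],[0,0,2.4,0.02,-0.585,0,0.4],[0,0,2.4,0.02,-0.585,0,0.4],[0,0,2.4,0.02,-0.585,0,0.4],[0,0,2.4,0.02,-0.585,0,0.4],[0,0,2.4,0.02,-0.585,0,0.4],[0,0,2.4,0.02,-0.585,0,0.4],[0,0,2.4,0.02,-0.585,0,0.4],[0,0,2,0.02,-0.489,0,0.4],[0,0,1.6,0.01,-0.391,0,0.4],[0,0,1.2,0.01,-0.293,0,0.4]]}}

```text
time_s: 9.45
eef_pos: [0.4401, 0.1357, 0.2316]
tool_rot: [3.035, 0.808, -0.001]
ft_force: [-0.4, -1.7, -0.3]
opening: 0.0273
finger_force: 0.7
```

```bash
python3 pol.py
```

```text
9.45 r 0.13859776145474217 ang -149.91151938990092 yaz-90 -150.17754116228866 z 0.2316161917365344 tilt [-0.0006 -0.0006 -1.    ] F [-0.3706 -1.6623 -0.2561] 0.027306848769067023 q7 -0.8150413933322261
```

Another 7.8° to go, slowing down. Then I'll look without lifting off.

{"method": "servo_tool", "body": {"series": [[0,0,1,0,-0.244,0,0.4],[0,0,1,0,-0.244,0,0.4],[0,0,1,0,-0.244,0,0.4],[0,0,1,0,-0.244,0,0.4],[0,0,1,0,-0.244,0,0.4],[0,0,0.8,0,-0.195,0,0.4],[0,0,0.6,0,-0.147,0,0.4],[0,0,0.5,0,-0.122,0,0.4],[0,0,0.4,0,-0.098,0,0.4],[0,0,0.3,0,-0.073,0,0.4],[0,0,0.2,0,-0.049,0,0.4],[0,0,0,0,0,0,0.4],[0,0,0,0,0,0,0.4],[0,0,0,0,0.2,0,0.4],[0,0,0,0,0.2,0,0.4],[0,0,0,0,0.2,0,0.4],[0,0,0,0,0,0,0.4]]}}

```text
time_s: 11.15
eef_pos: [0.4345, 0.1472, 0.2317]
tool_rot: [-3.083, -0.603, -0.0]
ft_force: [-0.4, -0.5, 0.8]
opening: 0.0277
finger_force: 0.0
```

```bash
python3 pol.py
python3 - <<'E'
from m import *
s=grab_frame('side'); d=grab_frame('top')
cv2.imwrite('pics/side1.png',s['frame']); cv2.imwrite('pics/top1.png',d['frame'])
t=cv2.resize(d['frame'][150:260,160:270],(400,400),interpolation=cv2.INTER_CUBIC); q=cv2.resize(s['frame'][185:305,175:315],(400,343),interpolation=cv2.INTER_CUBIC)
o=np.zeros((400,800,3),np.uint8); o[:,:400]=t; o[:343,400:]=q
cv2.imwrite('pics/crop1.png',o)
E
```

```text
11.15 r 0.1382458411066028 ang -155.20977750275176 yaz-90 -157.86636855623814 z 0.23174963680614286 tilt [ 0.0002  0.     -1.    ] F [-0.4108 -0.5292  0.8235] 0.027740254643217548 q7 -0.9457819058706269
```

View pics/crop1.png

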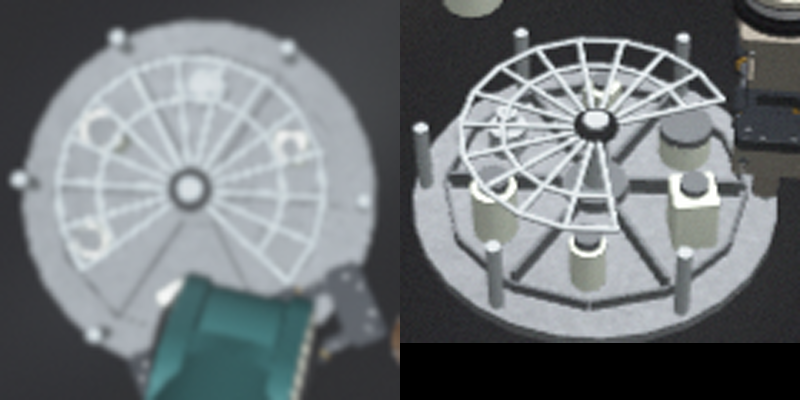

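All vessels still stand. The larger square bottle is now in the opening at side crop (694,205), and the arm hides it in the top view. Checking the angle and the bottle's pose.

Run:
```python
from m import *
d=grab_frame('top'); s=grab_frame('side')
T=[(118,36),(288,48),(363,200),(95,333),(18,180)]
S=[(421,128),(521,34),(683,40),(684,253),(493,247)]
for n,c,L,f in(('top',d,T,lambda x,y:(160+x*.275,150+y*.275)),('side',s,S,lambda x,y:(175+(x-400)*.35,185+y*.35))):
    P=np.array([ray(c,*blob(c,*f(*p),r=3 if n=='top' else 2),.084)[:2] for p in L]); r=fitpegs(P); print(n,r.x[:2],np.degrees(r.x[2])%60,np.abs(r.fun).max())
q=ray(s,175+294*.35,185+182*.35,.078)[:2]; e=q-[.56,.2052]; print('cap',q,np.hypot(*e),np.degrees(np.arctan2(e[1],e[0])))
g=s['frame'][225:285,255:300]; cv2.imwrite('pics/b.png',cv2.resize(g,(585,780)[::1],interpolation=cv2.INTER_CUBIC)[:600])
```

```text
top [0.5605 0.2044] 25.43041424671879 0.0012513346464485958
side [0.5586 0.2058] 25.28412059010862 0.0009246163384870609
cap [0.4678 0.214 ] 0.09257735410337403 174.57591255445706
```

View pics/b.png

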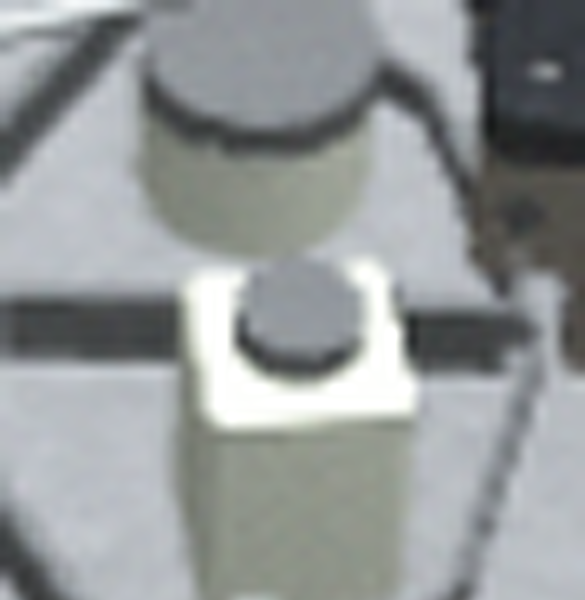

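The carousel phase is 25.4°, on target. The bottle's shoulder corners in that crop are at (210,425), (415,412), (190,270) and (393,262). I'll raise the tool straight off the peg and work out the bottle's yaw.

{"method": "servo_tool", "body": {"series": [[0,0,0,0,0,-1,0.4],[0,0,0,0,0,-2,0.4],[0,0,0,0,0,-2,0.4],[0,0,0,0,0,-2,0],[0,0,0,0,0,-2,-0.5],[0,0,0,0,0,0,-1],[0,0,0,0,0,0,-1],[0,0,0,0,0,0,-1]]}}

```text
time_s: 12.15
eef_pos: [0.4339, 0.1476, 0.3212]
tool_rot: [3.083, 0.604, -0.002]
ft_force: [-0.3, 0.2, -0.9]
opening: 0.0657
finger_force: 0.0
```

Run:
```python
from st import *
s=grab_frame('side'); d=grab_frame('top')
C=np.array([ray(s,255+x/13,225+y/13,.070)[:2] for x,y in((210,425),(415,412),(393,262),(190,270))])
print(C,C.mean(0))
for i in range(4):
    e=C[(i+1)%4]-C[i]; print(np.hypot(*e),np.degrees(np.arctan2(e[1],e[0]))%90)
c=ray(s,255+300/13,225+308/13,.078); print('cap side',c)
e=c[:2]-[.56,.2052]; print(np.degrees(np.arctan2(e[1],e[0])))
go(c[0],c[1],.235)
```

```text
[[0.4725 0.2382]
 [0.4432 0.2195]
 [0.4607 0.1891]
 [0.4909 0.2072]] [0.4668 0.2135]
0.034793747213330624 32.60343506737394
0.035045544465116533 30.010038266612717
0.035199449383191445 30.882357440966675
0.03608665089757346 30.704303170287574
cap side [0.4675 0.2137 0.078 ]
174.72014190187207
t 12.25 pos [0.434  0.1475 0.321 ] yaz -67.83312781662008 tilt [-0.0012 -0.001  -1.    ] d_tool cm [ 5.6148 -4.8772  8.5935] open 0.073392559736745 F [0.3243 0.4112 0.3337] q [-1.2154  0.3838  0.987   2.1753 -0.4493  0.801  -1.1232]
```

Run:
```python
from st import *
s=grab_frame('side'); d=grab_frame('top')
c=proj(s,[.575,-.25,.03]); x,y=int(c[0])-30,int(c[1])-25; print(x,y)
cv2.imwrite('pics/bs.png',cv2.resize(s['frame'][y:y+50,x:x+60],(780,650),interpolation=cv2.INTER_CUBIC)[:600])
for n,L in(('outer rim',((122,98),(632,157),(607,364),(101,299))),):
    C=np.array([ray(d,330+x/11,175+y/11,.022)[:2] for x,y in L]); print(C)
    for i in range(4):
        e=C[(i+1)%4]-C[i]; print(np.hypot(*e),np.degrees(np.arctan2(e[1],e[0])))
print('tin edges L/R', [ray(d,330+x/11,175+y/11,.052)[:2] for x,y in((492,235),(614,258))])
print('tin corners',[ray(d,330+x/11,175+y/11,.052)[:2] for x,y in((497,172),(630,160),(615,320),(483,312))])
print('jar lid',[ray(d,330+x/11,175+y/11,.054)[:2] for x,y in((362,212),)])
```

```text
279 123
[[ 0.6128 -0.1885]
 [ 0.5935 -0.3307]
 [ 0.5357 -0.3211]
 [ 0.5564 -0.1807]]
0.14344079776775828 -97.7175029240354
0.05867203661410904 170.5734998250869
0.1419428940747143 81.5991143356941
0.05695349956312865 -7.9607450365590795
tin edges L/R [array([ 0.5701, -0.2831]), array([ 0.5632, -0.3162])]
tin corners [array([ 0.5874, -0.2852]), array([ 0.59  , -0.3218]), array([ 0.5462, -0.3157]), array([ 0.549 , -0.2797])]
jar lid [array([ 0.5769, -0.2473])]
```

View pics/bs.png

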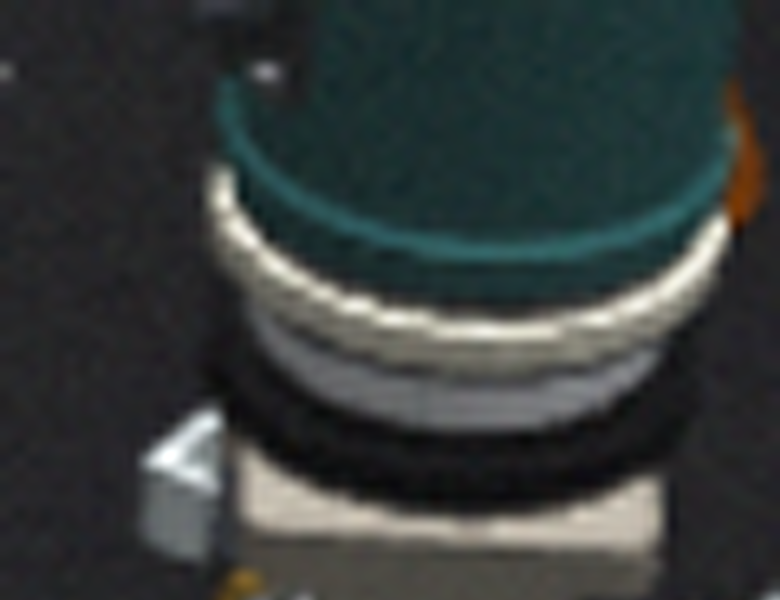

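The arm hides the box in the current side view, so I'll use the first side picture.

Run:
```python
import cv2
s=cv2.imread('pics/side0.png'); cv2.imwrite('pics/bs0.png',cv2.resize(s[123:173,279:339],(720,600),interpolation=cv2.INTER_CUBIC))
```

```text
(no output)
```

View pics/bs0.png

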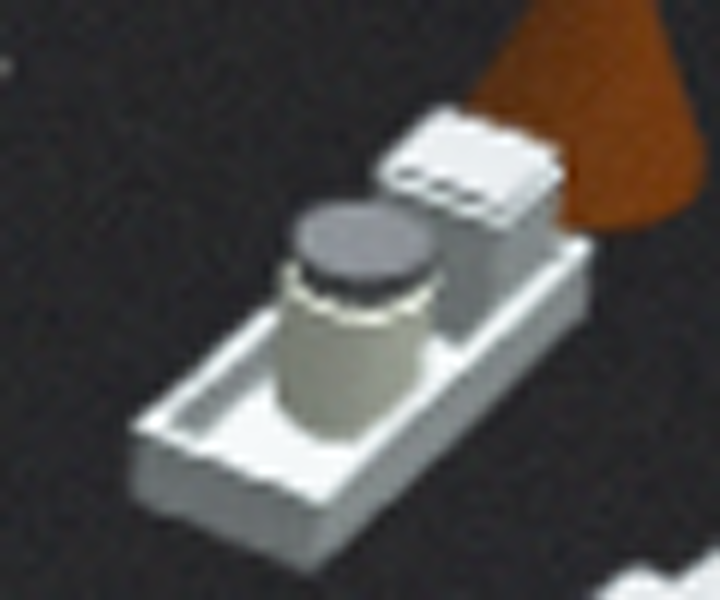

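The side crop shows the box's rim corners at (132,428), (325,502) and (595,240), the jar lid centre at (366,240) and the tin top at (472,165).

Run:
```python
from st import *
s=grab_frame('side'); d=grab_frame('top')
f=lambda x,y,z: ray(s,279+x/12-.5,123+y/12-.5,z)[:2]
C=np.array([f(132,428,.022),f(325,502,.022),f(595,240,.022)]); print('rim',C,[np.hypot(*(C[i+1]-C[i])) for i in(0,1)])
e=C[1]-C[0];print(np.degrees(np.arctan2(e[1],e[0]))); e=C[1]-C[2];print(np.degrees(np.arctan2(e[1],e[0])))
print('jar',f(366,240,.054),'tin',f(472,165,.052))
# +y inner wall centre, from each view, box axes az 81.6
v=np.array([np.cos(np.radians(81.8)),np.sin(np.radians(81.8))]); u=np.array([v[1],-v[0]])
P={'side +y L':C[0],'side +y R':C[1],'side -y R':C[2],'top +yR':[.5564,-.1807],'top +yL':[.6128,-.1885],'top -yL':[.5935,-.3307],'top -yR':[.5357,-.3211],'jar top':[.5769,-.2473],'jar side':f(366,240,.054),'tin side':f(472,165,.052),'tin top':[.5681,-.3006]}
for k,p in P.items(): print(k,'u %.4f v %.4f'%(np.dot(p,u),np.dot(p,v)))
go(.4675,.2135,.30)
```

```text
rim [[ 0.6107 -0.1861]
 [ 0.5572 -0.1799]
 [ 0.5388 -0.3183]] [np.float64(0.05382524903714611), np.float64(0.1395474642487716)]
173.40160104520325
82.41850061201657
jar [ 0.5754 -0.2445] tin [ 0.5654 -0.2916]
side +y L u 0.6310 v -0.0971
side +y R u 0.5772 v -0.0986
side -y R u 0.5787 v -0.2382
top +yR u 0.5765 v -0.0995
top +yL u 0.6334 v -0.0992
top -yL u 0.6346 v -0.2427
top -yR u 0.5760 v -0.2414
jar top u 0.6063 v -0.1625
jar side u 0.6044 v -0.1599
tin side u 0.6012 v -0.2080
tin top u 0.6052 v -0.2165
t 12.45 pos [0.4343 0.1474 0.3214] yaz -67.84586792544344 tilt [-0.0005 -0.0007 -1.    ] d_tool cm [ 5.5688 -4.8708  2.129 ] open 0.08940388845465955 F [0.2898 0.4369 0.2833] q [-1.2154  0.3835  0.9876  2.1748 -0.4491  0.801  -1.1233]
```

Gap for the bottle is about 38 mm, which is tight. I'll nudge the jar about 8 mm towards the tin first with closed fingers.

{"method": "servo_tool", "body": {"series": [[0,0,-7.45,0,0,0,1],[0,0,-7.45,0,0,0,1],[0,0,-7.45,0,0,0,1],[0,0,-7.45,0,0,0,1],[0,0,-7.45,0,0,0,1],[0,0,-7.45,0,0,0,1],[0,0,-7.45,0,0,0,1],[0,0,-7.45,0,0,0,1],[0,0,0,-2.75,1.63,0,1],[0,0,0,-2.75,1.63,0,1],[0,0,0,-2.75,1.63,0,1],[0,0,0,-2.75,1.63,0,1],[0,0,0,-2.75,1.63,0,1],[0,0,0,-2.75,1.63,0,1],[0,0,0,-2.75,1.63,0,1],[0,0,0,-2.75,1.63,0,1],[0,0,0,-2.75,1.63,0,1],[0,0,0,-2.75,1.63,0,1],[0,0,0,-2.75,1.63,0,1],[0,0,0,-2.75,1.63,0,1]]}}

```text
time_s: 14.45
eef_pos: [0.581, -0.2083, 0.3212]
tool_rot: [-2.375, -2.056, 0.001]
ft_force: [0.4, 1.4, 0.3]
opening: 0.0006
finger_force: 0.0
```

{"method": "servo_tool", "body": {"series": [[0,0,0,0,0,0,1],[0,0,0,0,0,0,1],[0,0,0,0,0,0,1]]}}

```text
time_s: 14.75
eef_pos: [0.5805, -0.2058, 0.3212]
tool_rot: [-2.373, -2.057, -0.0]
ft_force: [-0.3, 0.6, -0.9]
opening: 0.0004
finger_force: 0.0
```

```bash
python3 -c "
from st import *
go(.5810,-.2070,.214)"
```

```text
t 14.75 pos [ 0.5805 -0.2058  0.3212] yaz -8.167163459504705 tilt [-0.0011  0.0013 -1.    ] d_tool cm [-0.12    0.0821 10.7153] open 0.00043261616899435956 F [-0.2765  0.5783 -0.9262] q [-0.2211  0.5822  0.6976  1.7936 -0.4557  0.9345  0.5311]
```

{"method": "servo_tool", "body": {"series": [[0,0,0,0,0.05,2,1],[0,0,0,-0.1,0,2,1],[0,0,0,0,0,2,1],[0,0,0,0,0,2,1],[0,0,0,0,0,1.5,1],[0,0,0,0,0,0.8,1],[0,0,0,0,0,0.4,1],[0,0,0,0,0,0,1],[0,0,0,-0.2,0,0,1],[0,0,0,-0.2,0,0,1],[0,0,0,-0.2,0,0,1],[0,0,0,-0.2,0,0,1],[0,0,0,-0.2,0,0,1],[0,0,0,-0.2,0,0,1],[0,0,0,-0.2,0,0,1],[0,0,0,-0.2,0,0,1],[0,0,0,-0.2,0,0,1],[0,0,0,0,0,0,1],[0,0,0,0,0,0,1]]}}

```text
time_s: 16.65
eef_pos: [0.5784, -0.2261, 0.2146]
tool_rot: [2.375, 2.056, -0.0]
ft_force: [-0.1, -0.2, -0.5]
opening: 0.0004
finger_force: 0.0
```

```bash
python3 -c "
from st import *
go(.5810,-.2070,.214)"
```

```text
t 16.65 pos [ 0.5784 -0.2261  0.2146] yaz -8.240726480298559 tilt [-0.0001 -0.0002 -1.    ] d_tool cm [ 1.9287 -0.0132  0.0644] open 0.0003668588503881371 F [-0.1039 -0.1525 -0.4728] q [-0.112   0.7319  0.5954  1.8214 -0.5707  0.7661  0.6442]
```

{"method": "servo_tool", "body": {"series": [[0,0,0,0.2,0,0,1],[0,0,0,0.2,0,-1,1],[0,0,0,0,0,-3,1],[0,0,0,0,0,-4,1],[0,0,0,0,0,-2.7,1],[0,0,0,2.5,-1,0,0],[0,0,0,3.5,-1.5,0,0],[0,0,0,3.5,-1.5,0,0],[0,0,0,3.5,-1.5,0,0],[0,0,0,3.5,-1.5,0,-0.1],[0,0,0,3.5,-1.5,0,-0.2],[0,0,0,3.5,-1.5,0,-0.22],[0,0,0,3.5,-1.5,0,-0.22],[0,0,0,3.5,-1.5,0,-0.22],[0,0,0,3.5,-1.5,0,-0.22],[0,0,0,3.5,-1.5,0,-0.22],[0,0,0,3.5,-1.3,0,-0.22]]}}

```text
time_s: 18.35
eef_pos: [0.4657, 0.2102, 0.3225]
tool_rot: [-2.374, -2.056, -0.002]
ft_force: [0.3, 0.4, -0.2]
opening: 0.0562
finger_force: 0.0
```

{"method": "servo_tool", "body": {"series": [[0,0,7.3,0,0,0,-0.22],[0,0,7.3,0,0,0,-0.22],[0,0,7.3,0,0,0,-0.22],[0,0,7.3,0,0,0,-0.22],[0,0,7.3,0,0,0,-0.22],[0,0,7.3,0,0,0,-0.22],[0,0,7.2,0,0,0,-0.22],[0,0,0,0,0,0,-0.22],[0,0,0,0,0,0,-0.22],[0,0,0,0,0,0,-0.22]]}}

```text
time_s: 19.35
eef_pos: [0.4665, 0.2087, 0.322]
tool_rot: [-3.028, -0.837, -0.0]
ft_force: [0.3, -0.1, 0.4]
opening: 0.0562
finger_force: 0.0
```

```bash
python3 -c "
from st import *
go(.467,.2135,.232)
d=grab_frame('top'); cv2.imwrite('pics/top2.png',d['frame']); s=grab_frame('side'); cv2.imwrite('pics/side2.png',s['frame'])
for z,n in((.054,'lid'),):
  for c,k,b in((d,'top',(330,400,175,215)),(s,'side',(279,339,123,173))):
    g=c['frame'][b[2]:b[3],b[0]:b[1]].astype(int); h=cv2.cvtColor(c['frame'][b[2]:b[3],b[0]:b[1]],cv2.COLOR_BGR2HSV)
    print(k,g.min(2).max())
c=np.zeros((420,735*1,3),np.uint8); c[:420]=cv2.resize(d['frame'][175:215,330:400],(735,420),interpolation=cv2.INTER_CUBIC)
cv2.imwrite('pics/box2.png',c)"
```

```text
t 19.35 pos [0.4665 0.2087 0.322 ] yaz -59.10182435166248 tilt [ 0.0002  0.0006 -1.    ] d_tool cm [ 0.2903 -0.3844  8.9961] open 0.056232682742051066 F [ 0.2754 -0.0787  0.4379] q [-1.2216  0.472   0.9311  2.0554 -0.5046  0.8564 -1.0313]
top 235
side 245
```

View pics/box2.png

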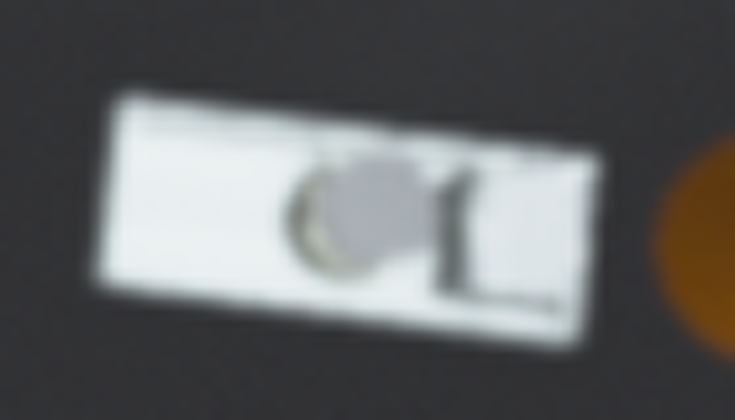

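The jar has moved about 9 mm towards the tin (lid now at 375,205 in the crop, standing), so the gap is about 47 mm. Next I'll descend on the bottle.

{"method": "servo_tool", "body": {"series": [[0,0,0,0.29,-0.38,0,-0.22],[0,0,0,0,0,0,-0.22],[0,0,0,0,0,1.5,-0.22],[0,0,0,0,0,2,-0.22],[0,0,0,0,0,2,-0.22],[0,0,0,0,0,1.5,-0.22],[0,0,0,0,0,1,-0.22],[0,0,0,0,0,0.6,-0.22],[0,0,0,0,0,0.4,-0.22],[0,0,0,0,0,0,-0.22],[0,0,0,0,0,0,-0.22]]}}

```text
time_s: 20.55
eef_pos: [0.4673, 0.2134, 0.2321]
tool_rot: [-3.029, -0.833, -0.001]
ft_force: [-0.7, 0.5, -0.4]
opening: 0.0562
finger_force: 0.0
```

```bash
python3 -c "
from st import *
go(.467,.2135,.232)"
```

```text
t 20.55 pos [0.4673 0.2134 0.2321] yaz -59.232248777885474 tilt [ 0.0008  0.0005 -1.    ] d_tool cm [-0.0186 -0.0258  0.0109] open 0.05618649074023214 F [-0.7423  0.4668 -0.3599] q [-1.0989  0.6167  0.7747  2.0888 -0.6772  0.7021 -0.9086]
```

{"method": "servo_tool", "body": {"series": [[0,0,0,0,0,0,0.1],[0,0,0,0,0,0,0.2],[0,0,0,0,0,0,0.3],[0,0,0,0,0,0,0.5],[0,0,0,0,0,0,1],[0,0,0,0,0,0,1],[0,0,0,0,0,0,1],[0,0,0,0,0,0,1],[0,0,0,0,0,-0.2,1],[0,0,0,0,0,-0.6,1],[0,0,0,0,0,-1.2,1],[0,0,0,0,0,-2,1],[0,0,0,0,0,-2,1],[0,0,0,0,0,-2,1],[0,0,0,0,0,-2,1],[0,0,0,0,0,0,1],[0,0,0,0,0,0,1]], "force": 15}}

```text
time_s: 22.25
eef_pos: [0.4668, 0.2135, 0.332]
tool_rot: [-3.028, -0.834, -0.001]
ft_force: [-0.1, -0.5, -0.4]
opening: 0.0359
finger_force: 15.0
```

Run:
```python
from st import *
v=np.array([np.cos(np.radians(81.8)),np.sin(np.radians(81.8))]); u=np.array([v[1],-v[0]])
p=.6046*u-.1265*v; print(p); go(*p,.30)
d=p-sense()['eef_pos'][:2]; print('in box axes x(v),y(u) cm',d@v*100,d@u*100)
s=grab_frame('side'); c=proj(s,[.467,.2135,.1]); x,y=int(c[0]),int(c[1])
cv2.imwrite('pics/g.png',cv2.resize(s['frame'][y-60:y+60,x-80:x+80],(800,600),interpolation=cv2.INTER_CUBIC))
```

```text
[ 0.5804 -0.2114]
t 22.25 pos [0.4668 0.2135 0.332 ] yaz -59.20246035966525 tilt [ 0.0004  0.001  -1.    ] d_tool cm [-12.0064  42.3159   3.1592] open 0.03593361080685645 F [-0.0613 -0.5272 -0.3565] q [-1.2422  0.4612  0.9472  2.0435 -0.4903  0.8771 -1.0528]
in box axes x(v),y(u) cm -40.438833260492416 17.298576852391832
```

View pics/g.png

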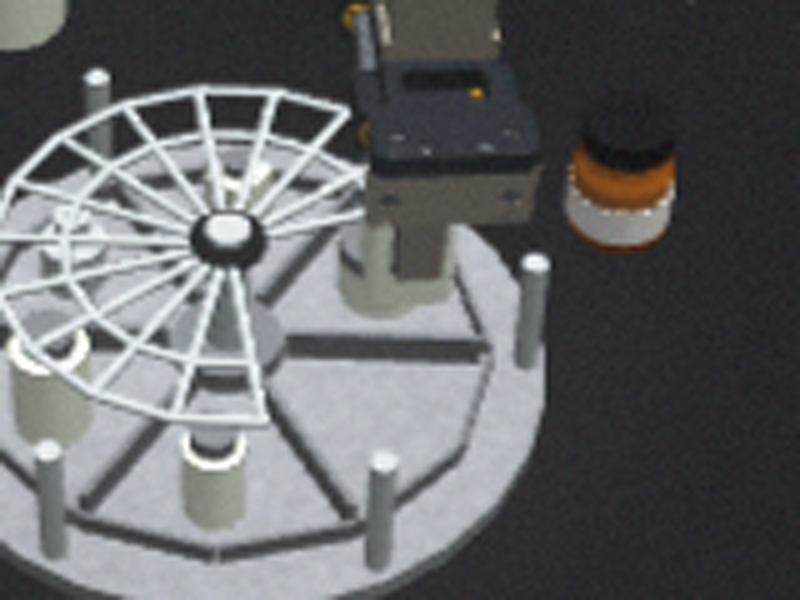

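The bottle is lifted clear of the carousel (grip opening 35.9 mm) and the neighbours are standing. Next I'll carry it to the box.

{"method": "servo_tool", "body": {"series": [[0,0,-7.3,0,0,0,1],[0,0,-7.3,0,0,0,1],[0,0,-7.3,0,0,0,1],[0,0,-7.3,0,0,0,1],[0,0,-7.3,0,0,0,1],[0,0,-7.3,0,0,0,1],[0,0,-7.2,0,0,0,1],[0,0,0,-1.5,0.65,0,1],[0,0,0,-3,1.3,0,1],[0,0,0,-3,1.3,0,1],[0,0,0,-3,1.3,0,1],[0,0,0,-3,1.3,0,1],[0,0,0,-3,1.3,0,1],[0,0,0,-3,1.3,0,1],[0,0,0,-3,1.3,0,1],[0,0,0,-3,1.3,0,1],[0,0,0,-3,1.3,0,1],[0,0,0,-3,1.3,0,1],[0,0,0,-3,1.3,0,1],[0,0,0,-3,1.3,0,1],[0,0,0,-2,0.9,0,1]]}}

```text
invalid input
```

{"method": "servo_tool", "body": {"series": [[0,0,0,-0.9,0.1,0,1],[0,0,0,0,0,0,1],[0,0,0,0,0,0,1],[0,0,0,0,0,0,1]]}}

```text
time_s: 22.7
eef_pos: [0.4598, 0.2078, 0.3315]
tool_rot: [3.029, 0.833, -0.0]
ft_force: [-0.1, -1.0, -0.7]
opening: 0.0363
finger_force: 15.0
```

```bash
python3 -c "
from st import *
go(.5804,-.2114,.219)"
```

```text
t 22.7 pos [0.4598 0.2078 0.3315] yaz -59.23732200352342 tilt [-0.0002 -0.0003 -1.    ] d_tool cm [-11.0783  42.1915  11.2582] open 0.036277856595915 F [-0.1123 -1.0137 -0.7029] q [-1.2512  0.4475  0.9551  2.0637 -0.4812  0.8677 -1.0539]
```

The first call had 21 rows and was refused. The small shift that did run was in free air. Resending in two calls.

{"method": "servo_tool", "body": {"series": [[0,0,-7.3,0,0,0,1],[0,0,-7.3,0,0,0,1],[0,0,-7.3,0,0,0,1],[0,0,-7.3,0,0,0,1],[0,0,-7.3,0,0,0,1],[0,0,-7.3,0,0,0,1],[0,0,-7.2,0,0,0,1],[0,0,0,-1.5,0.7,0,1],[0,0,0,-3,1.35,0,1],[0,0,0,-3,1.35,0,1],[0,0,0,-3,1.35,0,1],[0,0,0,-3,1.35,0,1],[0,0,0,-3,1.35,0,1],[0,0,0,-3,1.35,0,1],[0,0,0,-3,1.35,0,1],[0,0,0,-3,1.35,0,1],[0,0,0,-3,1.35,0,1],[0,0,0,-3,1.35,0,1]]}}

```text
time_s: 24.5
eef_pos: [0.5556, -0.1256, 0.3315]
tool_rot: [-2.375, -2.056, 0.0]
ft_force: [0.9, 0.7, 0.2]
opening: 0.0357
finger_force: 15.0
```

{"method": "servo_tool", "body": {"series": [[0,0,0,-3,1.35,0,1],[0,0,0,-3,1.35,0,1],[0,0,0,-2,0.9,0,1],[0,0,0,0,0,0,1],[0,0,0,0,0,0,1],[0,0,0,0,0,0,1]]}}

```text
time_s: 25.1
eef_pos: [0.5795, -0.2072, 0.3313]
tool_rot: [-2.372, -2.057, -0.0]
ft_force: [0.5, 0.5, -0.3]
opening: 0.0363
finger_force: 15.0
```

```bash
python3 -c "
from st import *
go(.5804,-.2114,.219)"
```

```text
t 25.1 pos [ 0.5795 -0.2072  0.3313] yaz -8.138913149242343 tilt [-0.0007  0.0012 -1.    ] d_tool cm [-0.4197  0.1578 11.2292] open 0.036310294580519556 F [ 0.4614  0.4746 -0.2846] q [-0.2369  0.5738  0.7233  1.7893 -0.457   0.9543  0.5366]
```

{"method": "servo_tool", "body": {"series": [[0,0,0,-0.42,0.15,0,1],[0,0,0,0,0,1.5,1],[0,0,0,0,0,2,1],[0,0,0,0,0,2,1],[0,0,0,0,0,2,1],[0,0,0,0,0,1,1],[0,0,0,0,0,0.6,1],[0,0,0,0,0,0,1],[0,0,0,0,0,0,1],[0,0,0,0,0,0,1]]}}

```text
time_s: 26.1
eef_pos: [0.5807, -0.2131, 0.2416]
tool_rot: [2.374, 2.055, 0.002]
ft_force: [0.1, 0.0, -0.3]
opening: 0.0361
finger_force: 15.0
```

```bash
python3 -c "
from st import *
go(.5804,-.2114,.218)"
```

```text
t 26.1 pos [ 0.5807 -0.2131  0.2416] yaz -8.228371010364969 tilt [ 0.0016 -0.0003 -1.    ] d_tool cm [ 0.1629 -0.0547  2.3575] open 0.03605102158804265 F [ 0.1182  0.018  -0.2766] q [-0.1648  0.6956  0.6392  1.8233 -0.5574  0.8082  0.6161]
```

{"method": "servo_tool", "body": {"series": [[0,0,0,0.16,-0.05,0,1],[0,0,0,0,0,0.3,1],[0,0,0,0,0,0.3,1],[0,0,0,0,0,0.3,1],[0,0,0,0,0,0.3,1],[0,0,0,0,0,0.3,1],[0,0,0,0,0,0.2,1],[0,0,0,0,0,0.2,1],[0,0,0,0,0,0,1],[0,0,0,0,0,0,1]]}}

```text
time_s: 27.1
eef_pos: [0.5801, -0.2113, 0.2217]
tool_rot: [2.375, 2.056, 0.0]
ft_force: [-0.9, 0.6, 0.0]
opening: 0.036
finger_force: 15.0
```

```bash
python3 -c "
from st import *
go(.5804,-.2114,.218)"
```

```text
t 27.1 pos [ 0.5801 -0.2113  0.2217] yaz -8.234096631769338 tilt [ 0.0001 -0.     -1.    ] d_tool cm [-0.0026  0.0309  0.3722] open 0.03597260597605152 F [-0.9317  0.583   0.0418] q [-0.1532  0.722   0.6186  1.8302 -0.5783  0.7771  0.6293]
```

No contact yet. Bottom is about 4 mm above the floor and already below the wall tops, so I'll creep down.

{"method": "servo_tool", "body": {"series": [[0,0,0,0,0,0.1,1],[0,0,0,0,0,0.1,1],[0,0,0,0,0,0.08,1],[0,0,0,0,0,0.07,1],[0,0,0,0,0,0,1],[0,0,0,0,0,0,1]]}}

```text
time_s: 27.7
eef_pos: [0.5801, -0.2113, 0.2182]
tool_rot: [-2.375, -2.056, 0.0]
ft_force: [-0.8, 1.0, -0.9]
opening: 0.0359
finger_force: 15.0
```

{"method": "servo_tool", "body": {"series": [[0,0,0,0,0,0.05,1],[0,0,0,0,0,0,1],[0,0,0,0,0,0,1]]}}

```text
time_s: 28.0
eef_pos: [0.5801, -0.2113, 0.2181]
tool_rot: [2.375, 2.056, 0.001]
ft_force: [-1.8, 0.0, 4.7]
opening: 0.036
finger_force: 15.0
```

Floor contact at 4.7 N, at the expected height. I'll release and retreat.

{"method": "servo_tool", "body": {"series": [[0,0,0,0,0,0,0.18],[0,0,0,0,0,0,0.1],[0,0,0,0,0,0,0],[0,0,0,0,0,0,-0.1],[0,0,0,0,0,0,-0.2],[0,0,0,0,0,0,-0.2],[0,0,0,0,0,-0.5,-0.2],[0,0,0,0,0,-1,-0.2],[0,0,0,0,0,-2,-0.2],[0,0,0,0,0,-3,-0.2],[0,0,0,0,0,-4,-0.2],[0,0,0,0,0,-3,-0.2],[0,0,0,4,-3,0,-0.2],[0,0,0,4,-3,0,-0.2],[0,0,0,4,-3,0,-0.2],[0,0,0,0,0,0,-0.2],[0,0,0,0,0,0,-0.2]]}}

```text
time_s: 29.7
eef_pos: [0.5082, -0.0785, 0.3537]
tool_rot: [2.372, 2.059, 0.003]
ft_force: [0.6, -0.7, 0.7]
opening: 0.0548
finger_force: 0.0
```

Run:
```python
from st import *
s=sense(); print(s['time_s'],s['eef_pos'],s['ft_force'],s['opening'])
v=np.array([np.cos(np.radians(81.8)),np.sin(np.radians(81.8))]); u=np.array([v[1],-v[0]])
# grey caps (neither bright nor dark) in the box region of both views vs expected lid/cap positions
for n in('top','side'):
    d=grab_frame(n); g=d['frame'].astype(int)
    cv2.imwrite(f'pics/{n}3.png',d['frame'])
    c=proj(d,[.577,-.235,.055]).astype(int); m=np.zeros(g.shape[:2],np.uint8)
    w=g[c[1]-22:c[1]+22,c[0]-35:c[0]+35]; sat=w.max(2)-w.min(2); k=((w.mean(2)>100)&(w.mean(2)<205)&(w[...,0]>=w[...,2])&(sat<40)).astype(np.uint8)
    k=cv2.morphologyEx(k,cv2.MORPH_OPEN,np.ones((3,3),np.uint8))
    N,_,st,ce=cv2.connectedComponentsWithStats(k)
    for i in range(1,N):
        if st[i,4]>=8:
            q=ce[i]+[c[0]-35,c[1]-22]; 
            print(n,st[i,4],q,*['z%.3f u%.4f v%.4f'%(z,ray(d,*q,z)[:2]@u,ray(d,*q,z)[:2]@v) for z in(.054,.064)])
    for nm,p in(('bottle cap',[.5804,-.2114,.064]),('mid side',[.5804,-.2114,.035])):
        x=proj(d,p); print(n,nm,x,d['frame'][int(round(x[1])),int(round(x[0]))])
```

```text
29.7 [ 0.5082 -0.0785  0.3537] [ 0.6101 -0.7332  0.6896] 0.05481844040157994
top 9 [326. 180.] z0.054 u0.6355 v-0.0475 z0.064 u0.6342 v-0.0463
top 207 [367.087  194.6473] z0.054 u0.6067 v-0.1751 z0.064 u0.6056 v-0.1729
top 38 [350.6053 193.4474] z0.054 u0.6042 v-0.1255 z0.064 u0.6031 v-0.1237
top 12 [357.  199.5] z0.054 u0.5884 v-0.1465 z0.064 u0.5874 v-0.1445
top 12 [384.  204.5] z0.054 u0.5835 v-0.2285 z0.064 u0.5826 v-0.2259
top bottle cap [351.5802 193.0581] [181 176 169]
top mid side [349.7059 193.8719] [183 178 171]
side 111 [314.1441 142.2883] z0.054 u0.5926 v-0.1699 z0.064 u0.5859 v-0.1563
side 26 [303.  145.5] z0.054 u0.6107 v-0.1357 z0.064 u0.6038 v-0.1225
side 69 [314.1739 158.4493] z0.054 u0.5518 v-0.0981 z0.064 u0.5457 v-0.0853
side 44 [295.4318 162.4773] z0.054 u0.5847 v-0.0500 z0.064 u0.5781 v-0.0379
side bottle cap [303.4452 144.7778] [155 146 143]
side mid side [302.6604 152.9736] [110 119 116]
```

Both views put the bottle's cap at its full standing height, inside the box and in line with the jar and tin. The arm is clear, so I'm handing in.

```bash
python3 -c "
from bench import job_done
print(job_done())"
```

```text
the job is handed in; nothing more can be done
None
```

The larger square bottle was turned to the middle of the opening, lifted out and set down upright in the box, in a row with the jar and tin. I moved the jar about 9 mm towards the tin to make room, and handed the job in after 30 s. I checked the final placing from camera measurements only, because the picture allowance was used up.

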